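# Push a glass plate home in the scribing jig and snap the toggle clamp shut on it

## Robot

A 6-joint arm with a two-finger parallel gripper is mounted at the origin on a cart in front of the work surface, level with it; the furniture and walls round the work are solid. World frame = base frame: x ahead of the robot, y to its left, z up, the work surface at z = 0. Lengths are in m, angles in rad, forces in N, time in s.
With the tool pointing down it reaches from about 0.375 to 0.9 m from the base axis. Payload 3.1 kg.
Tool frame: the origin (TCP) lies at the very end of the fingers, on their centre line; the grasp point (between the pads) lies 19 mm behind it; x points along the fingers, y is the direction in which the jaws open and shut, and the axes are right-handed (so a half turn about x gives the same grasp; the last joint's range is limited). The gripper opens to 85 mm and grips with 20 to 120 N. Pads are 22 mm wide; open, the fingers measure 114 mm over their backs; the gripper's body (76 mm by 85 mm) begins 54 mm behind the grasp point. The pads swing forward as they close: fully open they stand 13 mm farther back than shut.
Start: joints at [-1.415, 0.527, 1.433, -0, 1.181, -0.178], TCP at [0.205, -0.59, 0.231] pointing down, gripper open.
Joint ranges: [-3.08, 3.08], [-0.75, 2.2], [0.22, 2.44], [-1.43, 4.57], [0, 2.65], [-2.85, 2.85]. Speed limits (rad/s): [2.79, 2.79, 3.14, 3.14, 3.14, 3.14].

## Interface

Orientations are given as a unit quaternion [x, y, z, w].
In Python, from station import sense, snapshot, camera_model, sign_off gives the robot as it stands.
- The arm moves only by the tool step_arm, never from a script. Its argument "increments" is one flat list of numbers, 5 for each row, row after row: the shift along the tool's x, y, z in units of 60 mm (1.0 is 60 mm), then the turn about the tool's x in units of 5 degrees (1.0 is 5 degrees), then the closure, from 0 (fully open) to 1 (shut). A call has exactly 5 rows; each row is the pose to reach, as a shift and turn from the pose measured when the call began, along the tool's axes at that moment; what a row does not reach only later rows make up. A row lasts 1/8 s, in which the tool goes at most 62.5 mm and 10.7 degrees, less where a joint would pass 70% of its speed; a pose out of reach is approached as far as the arm can. A call with a gripper value outside its range is refused whole. The fingers move at their own pace and stop on an object; "grip_force" is the grip in N (left out, the last holds). Time passes only in rows, so rows that repeat a pose let the fingers close, or fill a call up. It gives the time, the measured TCP pose, the force and the opening at its end, in the units of the state.
- sense(): the state, without advancing time (a new reading comes with each control period).
- snapshot(name): name is "scene" or "top" or "wrist"; returns the picture (480x640x3 uint8, blue, green, red); there is no depth.
- camera_model(name): a dict with "vertical_fov" (degrees; the focal length in pixels is half the picture's height over the tangent of half this angle, whatever the lens; pixels are square), "cx", "cy" (the principal point, pixels), "R" (3x3) and "t" (3): a world point X has camera coordinates R X + t. Camera axes: x right, y down, z forward; pixel columns grow to the right and rows downward; lengths in m; the calibration is good to about 2 mm. A picture is of the moment at which its call begins: read the wrist's pose just before it. camera_model takes no time and is no camera call; for the wrist camera it gives the pose at the moment of the call.
- sign_off(): hands the job in, once; it reports no verdict.
The state is a dict: "t": time; "q": joint angles; "qd": joint speeds; "tau": joint torques, N m; "tcp_pos": TCP position; "tool_rot": TCP orientation; "force": force on the tool from outside, world axes, zero at the start; "ft_torque": the same for the moment, N m; "finger_gap": opening from 0.0 (shut) to 1.0 (fully open).
Only numpy, scipy, OpenCV 4.12 (cv2) and the standard library are available. Lean on these libraries where they do the work, as an engineer would, in place of code of your own. Each camera call takes 0.05 s, during which the arm holds its last target. There are 200 camera calls.

## Task

A glass plate lies in the channel of the scribing jig, short of the jig's end stop. With your fingertips, push the plate along the channel until it is fully home against the end stop, and only then push the open clamp lever over past its middle so that it snaps across and presses its foot down on the plate. Push only: do not pick up or tip the plate, and leave the beaker, the dish, the crucible and the pen where they stand.

Things in the scene. Friction and masses are not known exactly. Their poses are not given: they have to be found in the camera images.
- jig: Scribing jig fixed to the worktop, place and yaw vary: aluminium foot with a raised dark bed (x -37 to 37, y -110 to 55 mm, top z = 30 mm). Origin on the worktop; z up, y along the channel, x across it. Side rails (inner faces x = -26.5 and 26.5, tops z = 35 mm) guide the plate along y. The channel's +y end is open; the jig ends at y = 55 mm. The clamp stands on the -x side.
- stop_face (a point): Middle of the end stop's face, at x = 0, y = -90, z = 34 mm of the jig. The stop is an aluminium block across the -y end of the channel, top z = 51 mm; the plate's -y end comes home against it.
- plate_center (a point): Centre of the loose clear glass plate, 50 x 160 x 8 mm, about 60 g, flat in the channel, its long side (its y) along the jig's y; z = 34 mm. At first it is 20 to 45 mm short of the stop and its +y end overhangs the bed by 40 to 65 mm, so a fingertip can reach down past that end and push it to -y. Home: centre at y = -10 mm of the jig, 15 mm overhang. Slides with under 1 N.
- pivot (a point): Middle of the clamp lever's pivot pin (along the jig's y), at x = -58, y = -30, z = 60 mm of the jig, between two steel cheeks (tops z = 74 mm) on a pedestal (x -86 to -45, y -53 to -7 mm). The lever is one rigid piece: a straight handle with a black round grip, 17 mm thick, from 48 to 92 mm from the pivot, and, 56 degrees from it, a steel arm with a foot.
- clamp (a joint): Angle of the toggle lever (rad). 0 = open: handle leaning 34 degrees from upright to the jig's -x, away from the plate, arm up. Grows as the handle is pushed to +x. 0.6 = handle upright, the middle: a spring drives the lever away from it to either side, so past it the lever snaps over by itself. About 1.2 = clamped: handle leaning 34 degrees to +x, foot on the plate. 3 to 8 N at the grip move it.
- lever_end (a point): On the handle's axis at the top of its black grip, 92 mm from the pivot (the rounded end reaches 8.5 mm farther). Open it is at x = -110, y = -30, z = 136 mm of the jig; clamped at x = -6, y = -30, z = 136 mm.
- clamp_foot (a point): Centre of the underside of the clamp's round black foot, 18 mm across, on the arm 60 mm from the pivot. Clamped, it rests on the plate's top at x = 2, y = -30, z = 38 mm of the jig.
- beaker: Loose glass beaker, 52 mm across, 69 mm high, origin under its centre; behind the jig (+x side). Leave it alone.
- dish: Loose clear petri dish with lid, 65 mm across, 15 mm high, origin under its centre; behind the jig (+x side). Leave it alone.
- crucible: Loose white porcelain crucible, 48 mm across, 32 mm high, origin under its centre; beyond the stop (-y side). Leave it alone.
- pen: Loose marker pen lying on the worktop, 128 mm long (along its y), 14 mm thick, origin under its centre; in front of the jig's open end. Leave it alone.

How it is judged:
By the outcome, as a careful person would: the job done as asked, in the order asked, and still so for the second after the job is handed in, with the robot touching nothing.
It also fails if it takes over 43 s, if anything falls off the work surface, if the arm or the gripper's body presses on something with over 40 N, if the wrist force passes 120 N, or if a joint passes its speed limit or range.

## Working session

There is one attempt and no reset: what is moved stays moved. The work goes in short steps, Python scripts to look and compute and a tool call to move; the robot and the scene stay as the last step left them, time stands still between calls to the robot, and variables do not carry over. Pictures are saved under pics/ and viewed, about 8 in all and at most 12, crops included, and the job is handed in when it is done.

Besides the shell and the picture viewer there is one more tool, called after "Emit:" as name(argument=value, ...) on one line, values as JSON. step_arm: Moves the arm, as the interface text tells. Its arguments: {"type":"object","properties":{"increments":{"type":"array","items":{"type":"number"}},"grip_force":{"type":"number"}},"required":["increments"]}

```bash
mkdir -p pics; ls
python3 - <<'E'
from station import *
import cv2
print(sense())
for n in ("scene","top"):
    cv2.imwrite(f"pics/{n}0.png",snapshot(n)); print(n,camera_model(n))
E
```

```text
pics
{'t': 0.0, 'q': array([-1.41445996e+00,  5.28502393e-01,  1.43389367e+00, -3.10430320e-05,
        1.18139043e+00, -1.78503697e-01]), 'qd': array([-4.69793953e-04,  6.73737519e-04,  1.29835481e-04,  1.15899453e-03,
        7.28828362e-04, -6.03161524e-05]), 'tau': array([ 7.41198710e-04, -4.42344618e+01, -1.78023344e+01, -1.40639099e-04,
        8.42684589e-03,  5.10144119e-06]), 'tcp_pos': array([ 0.20529118, -0.58956878,  0.2303141 ]), 'tool_rot': array([-0.69721733, -0.11861133,  0.69722043, -0.11705992]), 'force': array([-0.09821028, -0.4743695 ,  0.01140558]), 'ft_torque': array([-0.00213763,  0.01823561,  0.02138272]), 'finger_gap': 0.997713821893197}
scene {'vertical_fov': 54.01484204017458, 'cx': 310.08827333171206, 'cy': 241.80565931630736, 'R': array([[-0.51442068, -0.85741609, -0.01445736],
       [-0.66042502,  0.40687409, -0.63110401],
       [ 0.54700105, -0.31510495, -0.77556348]]), 't': array([0.44750766, 0.34605848, 0.69266417])}
top {'vertical_fov': 51.41738201066344, 'cx': 326.4326515222173, 'cy': 229.70325545546842, 'R': array([[ 0.02836579, -0.99951219, -0.01306779],
       [-0.98818809, -0.02607006, -0.15101211],
       [ 0.15059777,  0.01719702, -0.98844553]]), 't': array([0.1845447 , 0.56851218, 0.87922766])}
```

View pics/scene0.png

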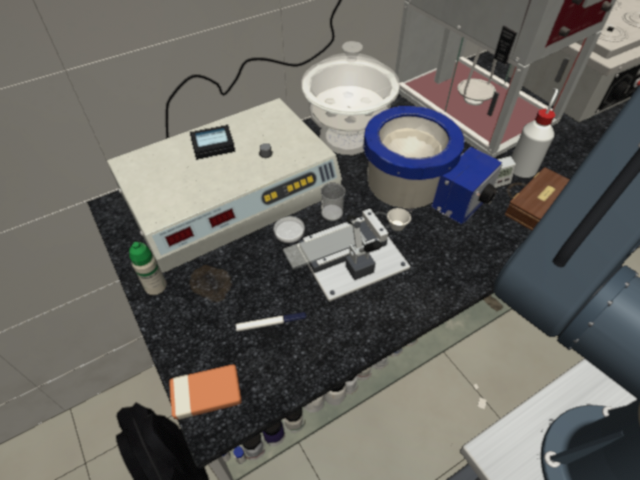

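View pics/top0.png

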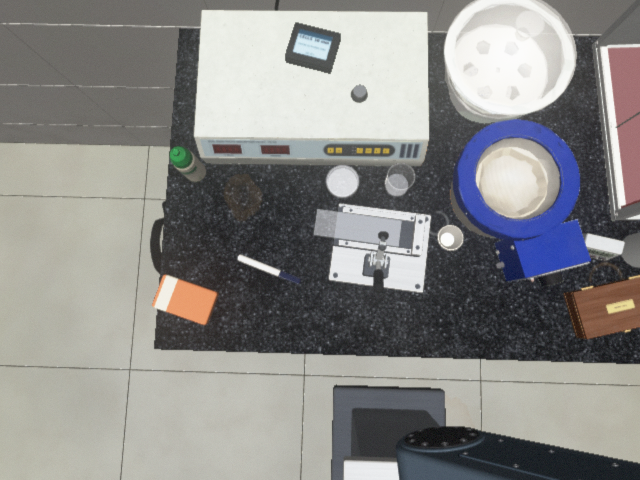

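The top view shows the jig at about (330–430, 205–290), with its +y end to the left and the plate overhanging left to x≈315. The lever grip is at (377,280), the crucible at (450,237) and the pen at (270,268). I'll enlarge the jig area.

Run:
```python
import cv2
a=cv2.imread("pics/top0.png")[190:305,300:460]
cv2.imwrite("pics/crop.png",cv2.resize(a,None,fx=5,fy=5,interpolation=cv2.INTER_CUBIC))
```

```text
(no output)
```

View pics/crop.png

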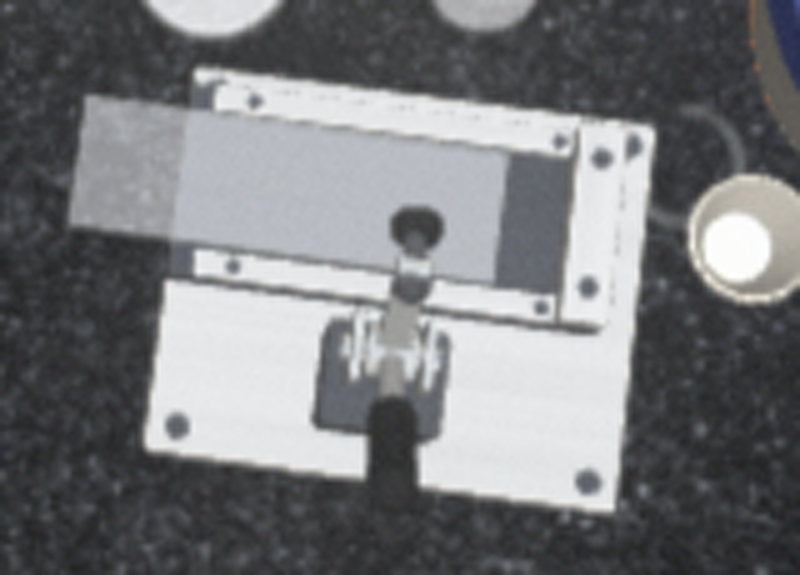

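```bash
cat > h.py <<'E'
import numpy as np
from station import camera_model
def ray(n,u,v,z):
    m=camera_model(n);f=240/np.tan(np.radians(m["vertical_fov"]/2))
    R=np.array(m["R"]);t=np.array(m["t"]);c=-R.T@t
    d=R.T@np.array([(u-m["cx"])/f,(v-m["cy"])/f,1]);return c+d*(z-c[2])/d[2]
E
python3 - <<'E'
from h import *
def c(u,v,z): return ray("top",300+u/5,190+v/5,z)
P=dict(pl1=c(85,95,.038),pl2=c(70,226,.038),pr1=c(508,152,.038),pr2=c(495,283,.038),
s1=c(578,125,.051),s2=c(560,320,.051),bed1=c(193,85,.03),bed2=c(172,276,.03),
foot1=c(145,452,.006),foot2=c(615,512,.006),stopR1=c(600,328,.051),grip=c(392,505,.136))
for k,v in P.items(): print(k,v.round(4))
pl=(P['pl1']+P['pl2'])/2;pr=(P['pr1']+P['pr2'])/2
e=pl-pr;print("len",np.linalg.norm(e)); e/=np.linalg.norm(e)
s=(P['s1']-P['s2']);s/=np.linalg.norm(s)
print("yaw plate",np.degrees(np.arctan2(-e[0],e[1])),"stop",np.degrees(np.arctan2(s[1],s[0])), "pl edge",P['pl1']-P['pl2'])
x=np.array([e[1],-e[0],0])
sm=(P['s1']+P['s2'])/2
mid=(pl+pr)/2
o=mid+e*((sm-mid)@e+.09); print("jig origin",o,"x",x,"y",e)
for k,v in P.items(): print(k,((v-o)@x).round(4),((v-o)@e).round(4))
E
```

```text
pl1 [0.6031 0.219  0.038 ]
pl2 [0.5533 0.223  0.038 ]
pr1 [0.5855 0.0603 0.038 ]
pr2 [0.5361 0.0648 0.038 ]
s1 [0.594  0.0364 0.051 ]
s2 [0.5216 0.0428 0.051 ]
bed1 [0.6095 0.1785 0.03  ]
bed2 [0.5365 0.1845 0.03  ]
foot1 [0.4718 0.1931 0.006 ]
foot2 [0.4541 0.0149 0.006 ]
stopR1 [0.5191 0.0283 0.051 ]
grip [0.4503 0.1107 0.136 ]
len 0.15936311375702075
yaw plate -6.254494931552652 stop -5.082493837448709 pl edge [ 0.04982012 -0.00403793  0.        ]
jig origin [0.56808102 0.12900727 0.038     ] x [ 0.99404779 -0.10894486  0.        ] y [0.10894486 0.99404779 0.        ]
pl1 0.025 0.0932
pl2 -0.025 0.0918
pr1 0.0248 -0.0664
pr2 -0.0248 -0.0673
s1 0.0358 -0.0893
s2 -0.0368 -0.0907
bed1 0.0358 0.0537
bed2 -0.0375 0.0518
foot1 -0.1027 0.0532
foot2 -0.1009 -0.1259
stopR1 -0.0378 -0.1055
grip -0.1151 -0.0311
```

```bash
cat >> h.py <<'E'
from station import sense
from scipy.spatial.transform import Rotation
O=np.array([.568,.129,0]);yaw=np.radians(-5.9)
JX=np.array([np.cos(yaw),np.sin(yaw),0]);JY=np.array([-JX[1],JX[0],0])
def jig(x,y,z): return O+x*JX+y*JY+np.array([0,0,z])
def to(p):
    s=sense();R=Rotation.from_quat(s["tool_rot"]).as_matrix()
    print("t",s["t"],"tcp",s["tcp_pos"].round(4),"jig",((s["tcp_pos"]-O)@JX).round(4),((s["tcp_pos"]-O)@JY).round(4),"F",s["force"].round(2))
    print(R.round(3)); print("units",(R.T@(np.array(p)-s["tcp_pos"])/.06).round(3))
    print("tool y angle from jig y (deg)",np.degrees(np.arctan2(R[:2,1]@-JX[:2],R[:2,1]@JY[:2])).round(2))
E
python3 -c "
from h import *
p=jig(0,.135,.29);print(p);to(p);to([.42,-.2,.29])"
```

```text
[0.58187699 0.26328488 0.29      ]
t 0.1 tcp [ 0.2053 -0.5897  0.2304] jig -0.2869 -0.7521 F [-0.27 -0.88  0.79]
[[-0.     0.329 -0.944]
 [ 0.002 -0.944 -0.329]
 [-1.    -0.002 -0.   ]]
units [ -0.967 -11.366 -10.599]
tool y angle from jig y (deg) -154.92
t 0.1 tcp [ 0.2053 -0.5897  0.2304] jig -0.2869 -0.7521 F [-0.27 -0.88  0.79]
[[-0.     0.329 -0.944]
 [ 0.002 -0.944 -0.329]
 [-1.    -0.002 -0.   ]]
units [-0.981 -4.96  -5.514]
tool y angle from jig y (deg) -154.92
```

Emit:
step_arm(increments=[-0.8,-0.3,-0.3,0,1,-1,-1,-1.1,1,1,-1,-1.7,-1.8,2,1,-1,-2.4,-2.6,3,1,-1,-3.1,-3.4,4,1])

```text
t: 0.72
tcp_pos: [0.3361, -0.3473, 0.2907]
tool_rot: [-0.707, 0.006, 0.707, 0.007]
force: [0.5, -0.7, 0.7]
finger_gap: 0.002
```

```bash
python3 -c "
from h import *
to([.45,-.1,.29]);to(jig(0,.135,.25))"
```

```text
t 0.725 tcp [ 0.3361 -0.3473  0.2907] jig -0.1817 -0.4976 F [ 0.54 -0.73  0.65]
[[-0.    -0.018 -1.   ]
 [ 0.002 -1.     0.018]
 [-1.    -0.002  0.   ]]
units [ 0.02  -4.155 -1.824]
tool y angle from jig y (deg) -175.13
t 0.725 tcp [ 0.3361 -0.3473  0.2907] jig -0.1817 -0.4976 F [ 0.54 -0.73  0.65]
[[-0.    -0.018 -1.   ]
 [ 0.002 -1.     0.018]
 [-1.    -0.002  0.   ]]
units [  0.701 -10.247  -3.913]
tool y angle from jig y (deg) -175.13
```

Emit:
step_arm(increments=[0,-0.9,-0.4,0.5,1,0,-1.8,-0.8,1,1,0,-2.7,-1.2,1,1,0,-3.6,-1.6,1,1,0,-4.5,-1.9,1,1])

```text
t: 1.35
tcp_pos: [0.4555, -0.0775, 0.2912]
tool_rot: [-0.706, 0.036, 0.706, 0.038]
force: [0.9, 0.4, 0.2]
finger_gap: 0.0
```

Emit:
step_arm(increments=[0,-0.9,-0.35,0,1,0,-1.8,-0.7,0,1,0,-2.7,-1.0,0,1,0,-3.6,-1.4,0,1,0,-4.5,-1.7,0,1])

```text
t: 1.98
tcp_pos: [0.586, 0.182, 0.2913]
tool_rot: [-0.706, 0.036, 0.706, 0.038]
force: [0.7, -0.8, -0.0]
finger_gap: -0.0
```

```bash
python3 -c "
from h import *
import cv2
from station import snapshot
to(jig(0,.135,.12))
cv2.imwrite('pics/w1.png',snapshot('wrist'))"
```

```text
t 1.975 tcp [0.586  0.182  0.2913] jig 0.0124 0.0546 F [ 0.72 -0.77 -0.03]
[[-0.    -0.105 -0.995]
 [ 0.002 -0.994  0.105]
 [-1.    -0.002  0.001]]
units [ 2.857 -1.334  0.208]
tool y angle from jig y (deg) 179.89
```

View pics/w1.png

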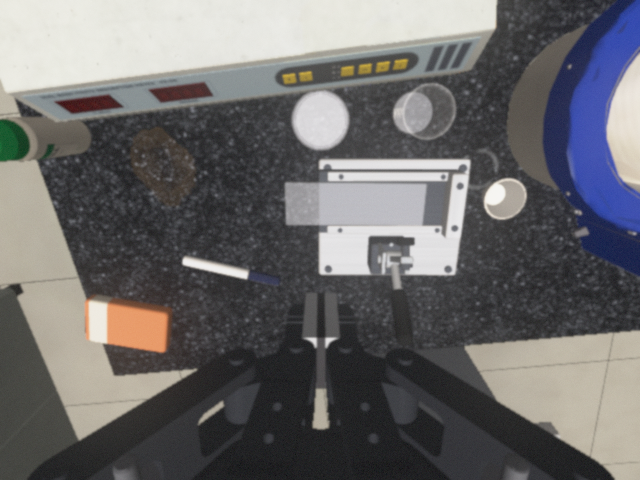

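The wrist view shows the jig squarely aligned. The plate's free end is at u≈286 (v 183–225), the stop face at u≈447, and the dish, beaker and pen are clear of the push line.

```bash
python3 -c "
from h import *
def j(p): return ((p-O)@JX).round(4),((p-O)@JY).round(4)
for n,u,v,z in [('wrist',286,183,.038),('wrist',286,225,.038),('wrist',447,181,.051),('wrist',444,235,.051),('wrist',320,186,.03),('wrist',320,275,.006),('wrist',455,275,.006),('top',200,163,0),('top',420,165,0),('wrist',40,120,0),('wrist',495,70,0)]: print(n,u,v,j(ray(n,u,v,z)))
"
```

```text
wrist 286 183 (np.float64(0.0272), np.float64(0.101))
wrist 286 225 (np.float64(-0.0223), np.float64(0.1025))
wrist 447 181 (np.float64(0.0322), np.float64(-0.0757))
wrist 444 235 (np.float64(-0.0296), np.float64(-0.0794))
wrist 320 186 (np.float64(0.0225), np.float64(0.0626))
wrist 320 275 (np.float64(-0.101), np.float64(0.0627))
wrist 455 275 (np.float64(-0.1), np.float64(-0.1165))
top 200 163 (np.float64(0.0953), np.float64(0.3388))
top 420 165 (np.float64(0.1468), np.float64(-0.0949))
wrist 40 120 (np.float64(0.0942), np.float64(0.3927))
wrist 495 70 (np.float64(0.1481), np.float64(-0.1326))
```

```bash
python3 -c "
from h import *
def j(p): return ((p-O)@JX).round(4),((p-O)@JY).round(4)
for n,u,v,z in [('wrist',286,183,.038),('wrist',447,181,.051),('wrist',320,275,.006)]: print(n,u,v,j(ray(n,u,v,z)))
to(jig(-.003,.14,.022))"
```

```text
wrist 286 183 (np.float64(0.0272), np.float64(0.101))
wrist 447 181 (np.float64(0.0322), np.float64(-0.0757))
wrist 320 275 (np.float64(-0.101), np.float64(0.0627))
t 2.025 tcp [0.5885 0.1887 0.2912] jig 0.0142 0.0614 F [4.16 4.38 1.52]
[[ 0.004 -0.101 -0.995]
 [ 0.009 -0.995  0.101]
 [-1.    -0.009 -0.003]]
units [ 4.498 -1.27   0.298]
tool y angle from jig y (deg) -179.9
```

The 7–9 mm offset came from the arm still settling, so the top-view estimate stands. Next I descend beyond the plate end.

Emit:
step_arm(increments=[0,-0.8,0.2,0,1,0,-1.3,0.3,0,1,0.8,-1.3,0.3,0,1,1.6,-1.3,0.3,0,1,2.4,-1.3,0.3,0,1])

```text
t: 2.65
tcp_pos: [0.5785, 0.2693, 0.1463]
tool_rot: [0.707, -0.032, -0.705, -0.039]
force: [0.0, 0.3, -0.5]
finger_gap: -0.0
```

```bash
python3 -c "
from h import *
to(jig(-.003,.14,.022))"
```

```text
t 2.65 tcp [0.5785 0.2693 0.1463] jig -0.0039 0.1406 F [ 0.    0.25 -0.54]
[[ 0.004 -0.1   -0.995]
 [ 0.009 -0.995  0.1  ]
 [-1.    -0.009 -0.003]]
units [ 2.071  0.029 -0.01 ]
tool y angle from jig y (deg) -179.87
```

Emit:
step_arm(increments=[0.7,0,0,0,1,1.3,0,0,0,1,1.8,0.03,0,0,1,2.07,0.03,0,0,1,2.07,0.03,0,0,1])

```text
t: 3.28
tcp_pos: [0.5779, 0.2682, 0.0209]
tool_rot: [0.706, -0.033, -0.706, -0.038]
force: [-0.4, 0.3, 0.7]
finger_gap: 0.004
```

```bash
python3 -c "
from h import *
import cv2
from station import snapshot
to(jig(-.003,.085,.022))
a=snapshot('wrist');cv2.imwrite('pics/w2.png',a)"
```

```text
t 3.275 tcp [0.5779 0.2682 0.0209] jig -0.0044 0.1395 F [-0.42  0.26  0.67]
[[ 0.001 -0.101 -0.995]
 [ 0.008 -0.995  0.101]
 [-1.    -0.008 -0.   ]]
units [-0.026  0.909 -0.022]
tool y angle from jig y (deg) -179.88
```

View pics/w2.png

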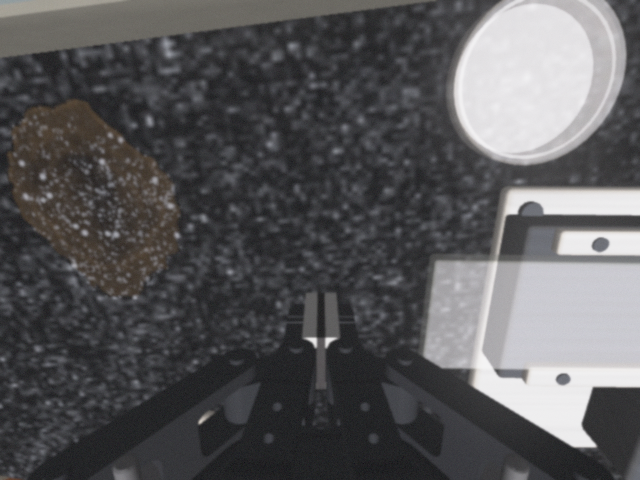

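The fingertips (304–338, 330) stand clear past the plate's end (u≈430) and in line with the plate. Next is the slow push.

Emit:
step_arm(increments=[0,0.15,0,0,1,0,0.3,0,0,1,0,0.42,0,0,1,0,0.5,0,0,1,0,0.58,0,0,1])

```text
t: 3.95
tcp_pos: [0.5757, 0.2338, 0.0221]
tool_rot: [0.708, -0.032, -0.705, -0.039]
force: [0.3, 0.7, 0.9]
finger_gap: -0.001
```

Emit:
step_arm(increments=[0,0.06,0,0,1,0,0.12,0,0,1,0,0.18,0,0,1,0,0.24,0,0,1,0,0.28,0,0,1])

```text
t: 4.58
tcp_pos: [0.574, 0.2169, 0.022]
tool_rot: [0.708, -0.032, -0.705, -0.039]
force: [-0.5, 0.4, 0.6]
finger_gap: 0.001
```

```bash
python3 -c "
from h import *
to(jig(-.003,.08,.021))"
```

```text
t 4.575 tcp [0.574  0.2169 0.022 ] jig -0.0031 0.088 F [-0.51  0.44  0.57]
[[ 0.004 -0.101 -0.995]
 [ 0.009 -0.995  0.101]
 [-1.    -0.009 -0.003]]
units [ 0.015  0.134 -0.001]
tool y angle from jig y (deg) -179.9
```

Emit:
step_arm(increments=[0,0.03,0,0,1,0,0.06,0,0,1,0,0.09,0,0,1,0,0.12,0,0,1,0,0.13,0,0,1])

```text
t: 5.2
tcp_pos: [0.5747, 0.2147, 0.0225]
tool_rot: [0.709, -0.031, -0.703, -0.043]
force: [1.4, 20.9, -0.6]
finger_gap: -0.004
```

Emit:
step_arm(increments=[0,0.02,0,0,1,0,0.03,0,0,1,0,0.04,0,0,1,0,0.05,0,0,1,0,0.05,0,0,1])

```text
t: 5.82
tcp_pos: [0.5747, 0.2149, 0.0226]
tool_rot: [0.71, -0.03, -0.703, -0.046]
force: [0.1, 14.1, -0.7]
finger_gap: -0.001
```

```bash
python3 -c "
from h import *
import cv2
from station import snapshot
to(jig(-.003,.08,.021))
a=snapshot('top')[190:305,300:460]
cv2.imwrite('pics/c2.png',cv2.resize(a,None,fx=5,fy=5,interpolation=cv2.INTER_CUBIC))"
```

```text
t 5.825 tcp [0.5747 0.2149 0.0226] jig -0.0021 0.0862 F [ 0.07 14.12 -0.65]
[[ 0.011 -0.107 -0.994]
 [ 0.023 -0.994  0.107]
 [-1.    -0.024 -0.009]]
units [0.024 0.103 0.014]
tool y angle from jig y (deg) 179.77
```

View pics/c2.png

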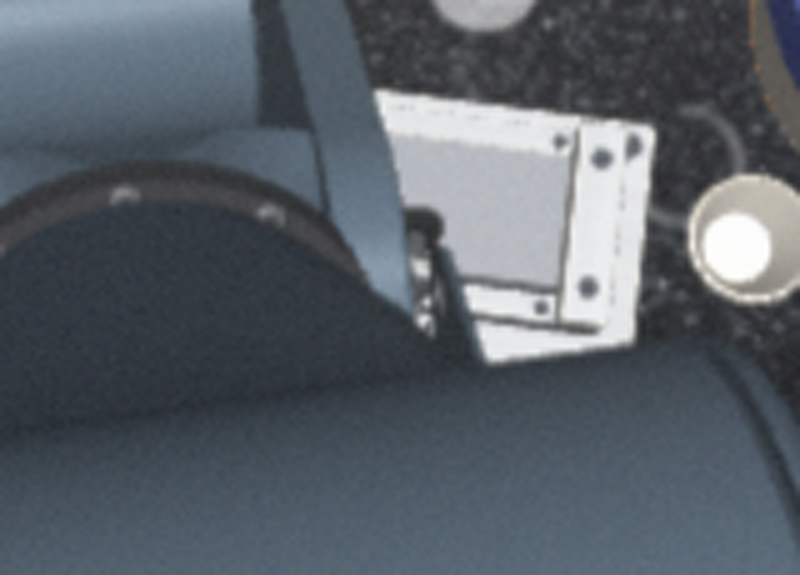

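Force rose to 14–21 N and the image shows the glass right up to the stop face (u≈570 in the crop), so the plate is home. I'll back off, rise, and go to the lever's -x side.

Emit:
step_arm(increments=[0,-0.2,0,0,1,0,-0.5,0,0,1,-0.8,-0.5,0,0,1,-1.7,-0.5,0,0,1,-2.6,-0.5,0,0,1])

```text
t: 6.5
tcp_pos: [0.5759, 0.2413, 0.1805]
tool_rot: [0.709, -0.03, -0.703, -0.046]
force: [1.1, 0.0, 0.6]
finger_gap: -0.002
```

Emit:
step_arm(increments=[-0.7,0,0,0,1,-1,0,0.5,0,1,-1,0.3,1.3,0,1,-1,1.0,2,0,1,-1,1.8,2.4,0,1])

```text
t: 7.12
tcp_pos: [0.418, 0.1478, 0.2369]
tool_rot: [0.709, -0.029, -0.703, -0.044]
force: [-0.1, -1.2, 0.7]
finger_gap: 0.001
```

```bash
python3 -c "
from h import *
to(jig(-.155,-.03,.118))"
```

```text
t 7.125 tcp [0.418  0.1478 0.2369] jig -0.1512 0.0033 F [-0.07 -1.2   0.66]
[[ 0.009 -0.103 -0.995]
 [ 0.021 -0.994  0.103]
 [-1.    -0.021 -0.007]]
units [1.968 0.597 0.077]
tool y angle from jig y (deg) 179.97
```

Emit:
step_arm(increments=[0,0.6,0.1,0,1,0.5,0.6,0.1,0,1,1.1,0.6,0.1,0,1,1.7,0.6,0.1,0,1,1.95,0.6,0.1,0,1])

```text
t: 7.75
tcp_pos: [0.4084, 0.115, 0.1175]
tool_rot: [0.708, -0.029, -0.704, -0.044]
force: [-0.3, 0.1, -0.4]
finger_gap: -0.004
```

```bash
python3 -c "
from h import *
import cv2
from station import snapshot
to(jig(-.06,-.03,.118))
cv2.imwrite('pics/w3.png',snapshot('wrist'))
to(jig(-.06,-.03,.118))
def j(p): return ((p-O)@JX).round(4),((p-O)@JY).round(4)
"
```

```text
t 7.75 tcp [0.4084 0.115  0.1175] jig -0.1573 -0.0303 F [-0.33  0.1  -0.37]
[[ 0.006 -0.103 -0.995]
 [ 0.02  -0.994  0.103]
 [-1.    -0.021 -0.004]]
units [-0.002 -0.006 -1.622]
tool y angle from jig y (deg) 179.98
t 7.8 tcp [0.4079 0.115  0.1167] jig -0.1578 -0.0304 F [-0.63  0.12 -0.34]
[[ 0.004 -0.103 -0.995]
 [ 0.02  -0.994  0.103]
 [-1.    -0.02  -0.002]]
units [-0.019 -0.007 -1.63 ]
tool y angle from jig y (deg) 179.97
```

View pics/w3.png

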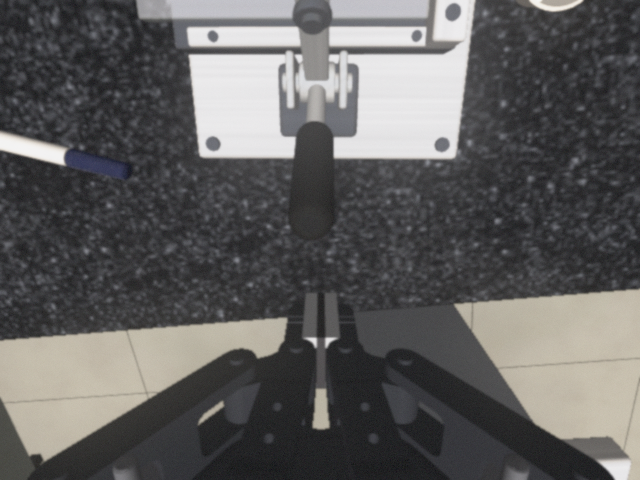

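The lever grip (312, 220) is straight ahead of the fingertips (320, 320), and the glass still meets the stop at the top right. I'll push the lever in +x.

Emit:
step_arm(increments=[-0.1,0,-0.2,0,1,-0.15,0,-0.4,0,1,-0.15,0,-0.55,0,1,-0.15,0,-0.7,0,1,-0.15,0,-0.85,0,1])

```text
t: 8.43
tcp_pos: [0.4548, 0.1102, 0.1262]
tool_rot: [-0.704, 0.029, 0.708, 0.044]
force: [-6.1, 1.0, 4.3]
finger_gap: 0.002
```

Emit:
step_arm(increments=[0,0,-0.12,0,1,0,0,-0.24,0,1,0,0,-0.36,0,1,0,0,-0.46,0,1,0,0,-0.54,0,1])

```text
t: 9.05
tcp_pos: [0.4887, 0.1066, 0.1261]
tool_rot: [-0.705, 0.029, 0.707, 0.044]
force: [-0.1, 0.5, 0.5]
finger_gap: 0.004
```

```bash
python3 -c "
from h import *
import cv2
from station import snapshot
to(jig(-.06,-.03,.118))
cv2.imwrite('pics/w4.png',snapshot('wrist'))
"
```

```text
t 9.05 tcp [0.4887 0.1066 0.1261] jig -0.0766 -0.0304 F [-0.07  0.53  0.53]
[[-0.002 -0.103 -0.995]
 [ 0.021 -0.994  0.103]
 [-1.    -0.021  0.004]]
units [ 0.133 -0.004 -0.278]
tool y angle from jig y (deg) 179.97
```

View pics/w4.png

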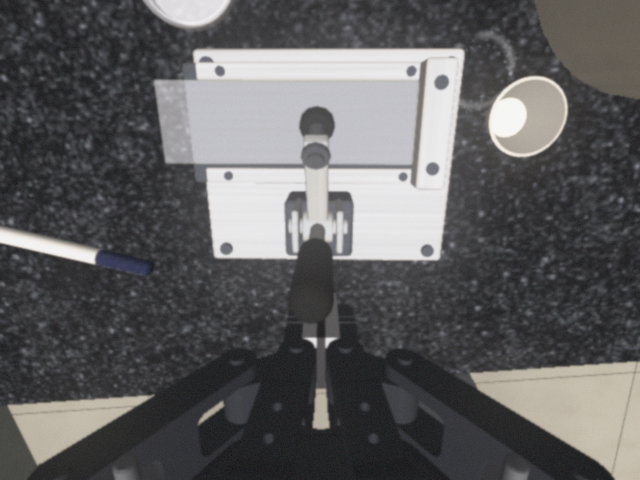

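The plate touches the stop (u≈416). The lever is near its middle at the fingertips, with force ≈0, so I'll push a little further.

Emit:
step_arm(increments=[0,0,-0.1,0,1,0,0,-0.2,0,1,0,0,-0.3,0,1,0,0,-0.35,0,1,0,0,-0.35,0,1])

```text
t: 9.72
tcp_pos: [0.5105, 0.1043, 0.126]
tool_rot: [-0.705, 0.029, 0.707, 0.044]
force: [0.4, -0.1, 1.1]
finger_gap: -0.002
```

```bash
python3 -c "
from h import *
import cv2
from station import snapshot
to(jig(-.06,-.03,.118))
cv2.imwrite('pics/w5.png',snapshot('wrist'))
"
```

```text
t 9.725 tcp [0.5105 0.1043 0.126 ] jig -0.0547 -0.0304 F [ 0.37 -0.1   1.1 ]
[[-0.001 -0.103 -0.995]
 [ 0.021 -0.994  0.103]
 [-1.    -0.021  0.003]]
units [ 0.134 -0.005  0.089]
tool y angle from jig y (deg) 179.97
```

View pics/w5.png

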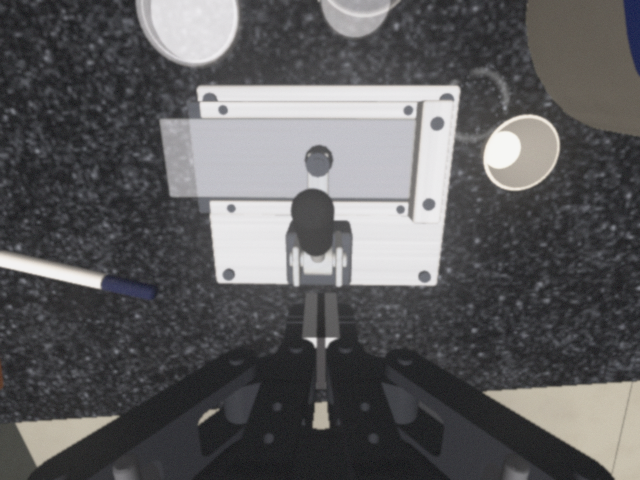

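The lever has snapped over: the grip now leans towards +x at (313,205), the foot is on the glass at (318,160), and the plate end is at the stop. I'll withdraw back and up.

Emit:
step_arm(increments=[0,0,0.5,0,1,-0.3,0,1.0,0,1,-1,0,1.2,0,1,-1.7,0,1.2,0,1,-1.9,0,1.2,0,1])

```text
t: 10.4
tcp_pos: [0.4397, 0.1095, 0.2426]
tool_rot: [0.707, -0.029, -0.705, -0.044]
force: [-0.4, -0.3, -0.3]
finger_gap: 0.001
```

Emit:
step_arm(increments=[0,0.9,0,0,1,0,1.8,0,0,1,0,2.7,0,0,1,0,3.5,0,0,1,0,3.5,0,0,1])

```text
t: 11.02
tcp_pos: [0.4178, -0.1021, 0.2373]
tool_rot: [0.707, -0.031, -0.705, -0.046]
force: [0.1, 0.4, -0.3]
finger_gap: -0.007
```

```bash
python3 -c "
from h import *
import cv2
from station import snapshot
to(jig(0,0,.2))
a=snapshot('top');cv2.imwrite('pics/top9.png',a);b=snapshot('scene')
A=cv2.resize(a[160:300,230:470],None,fx=3.3,fy=3.3,interpolation=3);B=cv2.resize(b[170:345,220:420],None,fx=1,fy=1)
B=cv2.resize(b[190:265,275:435],(A.shape[1],A.shape[0]-342+200),interpolation=3)
o=cv2.vconcat([cv2.resize(A,None,fx=.65,fy=.65),cv2.resize(B,(int(A.shape[1]*.65),290))]);print(o.shape)
cv2.imwrite('pics/end.png',o)
"
```

```text
t 11.025 tcp [ 0.4178 -0.1021  0.2373] jig -0.1257 -0.2453 F [ 0.07  0.43 -0.32]
[[ 0.003 -0.109 -0.994]
 [ 0.021 -0.994  0.109]
 [-1.    -0.021 -0.001]]
units [ 0.709 -4.087 -2.07 ]
tool y angle from jig y (deg) 179.67Traceback (most recent call last):
  File "<string>", line 9, in <module>
    o=cv2.vconcat([cv2.resize(A,None,fx=.65,fy=.65),cv2.resize(B,(int(A.shape[1]*.65),290))]);print(o.shape)
cv2.error: OpenCV(4.12.0) /io/opencv/modules/core/src/matrix_operations.cpp:109: error: (-215:Assertion failed) src[i].dims <= 2 && src[i].cols == src[0].cols && src[i].type() == src[0].type() in function 'vconcat'
```

```bash
python3 -c "
import cv2
a=cv2.imread('pics/top9.png')[170:310,260:470]
cv2.imwrite('pics/end.png',cv2.resize(a,None,fx=3.8,fy=3.8,interpolation=3))
"
```

```text
(no output)
```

View pics/end.png

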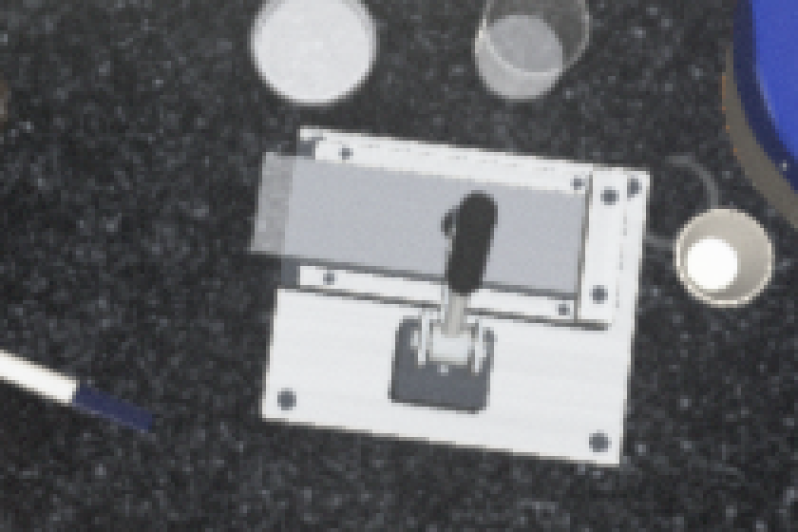

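The plate's right end (u≈580) meets the stop, the lever is clamped over it, and the other objects are undisturbed. I'll check the overhang and hand in.

```bash
python3 -c "
from h import *
from station import sign_off
for u,v in [(265,155),(250,252)]:
    p=ray('top',260+u/3.8,170+v/3.8,.038)-O; print((p@JX).round(4),(p@JY).round(4))
print(sense()['force'].round(2),abs(sense()['qd']).max()); print(sign_off())
"
```

```text
0.0253 0.0689
-0.0236 0.0699
[ 0.25 -0.24  0.52] 0.036396294730833785
the job is handed in; nothing more can be done
None
```

The plate is home against the end stop and clamped. I handed the job in at about 11 s of robot time, out of the 43 s allowed.

- **Plate:** I pushed it along the channel with closed fingertips until it stopped, at 14–21 N. The last top picture puts its free end at y = 69–70 mm of the jig, against 70 mm when home, and its other end meets the stop.
- **Clamp:** Only after that did I push the lever past its middle. It snapped over, and in the last pictures its handle leans over the plate and its foot sits on the glass. How hard the foot presses was not measured.
- **Surroundings:** By eye, the beaker, dish, crucible and pen are where they stood. The gripper was clear of everything, with about 0.6 N (noise) on the tool.
- **Disagreement:** One early wrist-camera reading was about 9 mm off the top view because the arm was still moving. I kept the top-view estimate, and the later contact and final overhang fitted it.

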